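# Shim the rocking parts cabinet on a watchmaker's bench

## Robot

A 7-joint arm with a two-finger parallel gripper is mounted at the origin on the work surface. World frame = base frame: x ahead of the robot, y to its left, z up, the work surface at z = 0. Lengths are in m, angles in rad, forces in N, time in s.
With the tool pointing down it reaches from about 0.4 to 0.85 m from the base axis. Payload 10.4 kg.
Tool frame: the origin (TCP) lies between the finger pads; the fingertips stand 22 mm ahead of it and the grasp point (between the pads) lies 3 mm ahead of it (robot.tip_reach is the distance from the TCP to the fingertips, in m); z points along the fingers, y is the direction in which the jaws open and shut (so a half turn about z gives the same grasp; the last joint's range is limited). The gripper opens to 87 mm and grips with 3 to 60 N. Pads are 19 mm wide; open, the fingers measure 117 mm over their backs; the gripper's body (75 mm by 190 mm) begins 51 mm behind the grasp point.
Start: joints at [-1.245, 0.332, -0.065, 1.46, 0.022, 1.35, -0.088], TCP at [0.214, 0.587, 0.245] pointing down, gripper open.
Joint ranges: [-2.6, 2.6], [-0.5, 2.12], [-1.47, 1.34], [0.16, 2.42], [-1.27, 4.41], [0.06, 2.06], [-2.6, 2.6]. Speed limits (rad/s): [2.22, 2.22, 2.79, 2.79, 3.14, 3.14, 3.14].

## Interface

Orientations are given as [roll, pitch, yaw] about the fixed x, y, z axes, in that order (R = Rz(yaw) Ry(pitch) Rx(roll)).
In Python, from cell import robot, viewer gives the robot as it stands.
- The arm moves only by the tool move_arm, never from a script. Its argument "deltas" is a list of rows, each a list of 7 numbers: the shift along the tool's x, y, z in mm, then the turn, a rotation vector about the tool's x, y, z in degrees, then the finger opening in mm, from 0 to 87. In form: [[dx, dy, dz, rx, ry, rz, grip], ...]. A call has exactly 10 rows; each row is the pose to reach, as a shift and turn from the pose commanded when the call began, along the tool's axes at that moment; what a row does not reach only later rows make up. A row lasts 1/8 s, in which the tool goes at most 62.5 mm and 10.7 degrees, less where a joint would pass 70% of its speed; a pose out of reach is approached as far as the arm can. A call with a gripper value outside its range is refused whole. The fingers move at their own pace and stop on an object; the grip force is fixed at half the most. Time passes only in rows, so rows that repeat a pose let the fingers close, or fill a call up. It gives the time, the measured TCP pose, the force and the opening at its end, in the units of the state.
- robot.read_state(): the state, without advancing time (a new reading comes with each control period).
- viewer.snapshot(name): name is "scene" or "top" or "wrist"; returns the picture (480x640x3 uint8, red, green, blue); there is no depth.
- viewer.calibration(name): a dict with "vfov" (degrees; the focal length in pixels is half the picture's height over the tangent of half this angle, whatever the lens; pixels are square), "cx", "cy" (the principal point, pixels), "extrinsics" (4x4, takes a point from world to camera coordinates); the wrist camera has in their place "hand_eye" (4x4, takes a point from camera to tool coordinates, whose origin is the TCP and whose axes are the flange's). Camera axes: x right, y down, z forward; pixel columns grow to the right and rows downward; lengths in m; the calibration is good to about 2 mm. A picture is of the moment at which its call begins: read the wrist's pose just before it. calibration takes no time and is no camera call.
- robot.hand_in(): hands the job in, once; it reports no verdict.
The state is a dict: "clock": time; "joints": joint angles; "qd": joint speeds; "tau": joint torques, N m; "tool_pos": TCP position; "ee_rot": TCP orientation; "ft_force": force on the tool from outside, world axes, zero at the start; "wrist_torque": the same for the moment, N m; "width": finger opening in m.
Only numpy, scipy, OpenCV 4.12 (cv2) and the standard library are available. Lean on these libraries where they do the work, as an engineer would, in place of code of your own. Each camera call takes 0.05 s, during which the arm holds its last target. There are 200 camera calls.

## Task

The little drawer cabinet rocks because its front right foot (facing the drawers; the corner nearest the shim) has worn short: with the fingertips push the black tapered shim along the bench, thin end first, in from the cabinet's right side under that foot until it is snug and takes some weight, but no further, so that the cabinet is neither jacked up out of level nor shoved along the bench. Then press down firmly for a moment on the cabinet's top over that corner to prove that it no longer rocks (if it does, push the shim further and test again), and take the hand away. Do not grasp or lift anything, and leave the other things on the bench alone.

Things in the scene. Friction and masses are not known exactly. Their poses are not given: they have to be found in the camera images.
- cabinet: Wooden cabinet of six small drawers, loose, 2 to 3 kg. 180 deep (x) x 240 wide (y) x 90 mm high; flat top at 90, body's underside at 14 mm. Origin: footprint's centre at bench level. z up, -x: drawer front (knobs 14 mm out), -y: right side. Rubber feet 24 x 24 mm at x +-66, y +-98 mm, the front right one short. It rests level on the other three; 4 to 8 N on top over the short foot rocks it.
- short_foot (a point): Point of the cabinet below the middle of the short foot, at the level of the good feet's undersides (bench level while it stands level). The foot itself hangs 4 to 8.5 mm above the bench, unknown and different each time. Its outer right edge is 12 mm, the cabinet's right side 22 mm further to the cabinet's -y. Axes as cabinet.
- corner_top (a point): Point on the cabinet's flat top straight above the middle of the short foot, 90 mm above the bench: the place to press, within about 40 mm (the right side is 22 mm away, the front 24 mm). Under a firm press of about 10 N the unshimmed corner sinks 4 to 8.5 mm; on a snug shim it gives less than 2 mm. Axes as cabinet.
- shim: Black wedge, loose, 45 g. 110 long (x) x 40 mm wide (y), flat underside, evenly 2.5 mm thick at the thin end (+x) to 16 mm at its upright back (-x); stays where left by friction. Origin: middle of the underside. At the start +x points roughly at the foot, the tip 30 to 70 mm from the cabinet's side. It slides with under 1 N until it meets the foot; 4 to 6 N of push is snug, over 9 N shoves the cabinet.
- loupe: Bystander, leave alone: black eye loupe, 37 mm wide, 30 mm high, standing loose. Origin: centre of its underside.
- cushion: Bystander, leave alone: black round casing cushion, 58 mm wide, 22 mm high, loose. Origin: centre of its underside.
- case: Bystander, leave alone: flat parts case with clear lid, 75 x 110 x 19 mm, loose. Origin: centre of its underside; the 110 mm lie along its y.
- driver_stand: Bystander, leave alone: round dark stand with seven upright precision screwdrivers, 90 mm wide, 111 mm high, loose, on the robot's left. Origin: centre of its underside.
Not all that is in view belongs to the job. Several things have the shape of the shim; the one meant has the colours described above.

How it is judged:
On the way, in this order (a step that is already met when the one before it is completed fails the run):
1. the shim is under the short foot and takes some of the cabinet's weight, with no finger on the cabinet (y of short_foot in the frame of shim between -0.025 and 0.025 m and x of short_foot in the frame of shim between -0.055 and 0.06 m and contact force between shim and cabinet above 0.5 N and contact force between the fingers and cabinet below 0.3 N), for 0.2 s.
2. a finger presses on the cabinet's top over the short foot with more than 5 N and the cabinet stays level on the shim (y of short_foot in the frame of shim between -0.025 and 0.025 m and x of short_foot in the frame of shim between -0.055 and 0.06 m and contact force between the fingers and cabinet above 5 N and contact force between shim and cabinet above 1.5 N and angle between cabinet's own z axis and vertical below 0.012 rad and horizontal distance between the grasp point and corner_top below 0.05 m), for 0.2 s.
At the end, for the whole second after the job is handed in: The shim lies flat on the bench under the short foot (foot's middle within 25 mm of the shim's centre line), bears more than 0.5 N of the cabinet's weight, the cabinet stands level within 0.012 rad (about 1.5 mm at a corner) and within 20 mm of where it stood; everything at rest (y of short_foot in the frame of shim between -0.025 and 0.025 m and x of short_foot in the frame of shim between -0.055 and 0.06 m and contact force between shim and cabinet above 0.5 N and angle between cabinet's own z axis and vertical below 0.012 rad and angle between shim's own z axis and vertical below 0.03 rad and height (world z) of shim below 0.004 m and distance of cabinet from where it was at the start of the episode below 0.02 m and linear speed of each of cabinet, shim below 0.01 m/s); the robot touches nothing.
It fails at once if the shim is lifted off the bench (height (world z) of shim above 0.012 m or angle between shim's own z axis and vertical above 0.2 rad).
It fails at once if the cabinet is lifted or tipped (height (world z) of cabinet above 0.012 m or angle between cabinet's own z axis and vertical above 0.13 rad).
It fails at once if the cabinet is shoved more than 25 mm (distance of cabinet from where it was at the start of the episode above 0.025 m).
It fails at once if a bystander is disturbed (moved more than 15 mm) (distance of any of loupe, cushion, case, driver_stand from where it was at the start of the episode above 0.015 m).
It also fails if it takes over 58 s, if anything falls off the work surface, if the arm or the gripper's body presses on something with over 40 N, if the wrist force passes 120 N, or if a joint passes its speed limit or range.

## Working session

There is one attempt and no reset: what is moved stays moved. The work goes in short steps, Python scripts to look and compute and a tool call to move; the robot and the scene stay as the last step left them, time stands still between calls to the robot, and variables do not carry over. Pictures are saved under pics/ and viewed, about 8 in all and at most 12, crops included, and the job is handed in when it is done.

Besides the shell and the picture viewer there is one more tool, called after "Emit:" as name([rows], argument=value, ...), one row to a line, values as JSON. move_arm: Moves the arm, as the interface text tells. Its arguments: {"type":"object","properties":{"deltas":{"type":"array","items":{"type":"array","items":{"type":"number"}}}},"required":["deltas"]}

```bash
mkdir -p pics; ls; cat > h.py <<'E'
import numpy as np, cv2
from cell import robot, viewer
from scipy.spatial.transform import Rotation as R
def snap(n,f=None):
    im=viewer.snapshot(n)[:,:,::-1].copy()
    if f: cv2.imwrite('pics/'+f,im)
    return im
def ray(n,uv,T=None):
    c=viewer.calibration(n); f=240/np.tan(np.radians(c['vfov'])/2)
    d=np.array([(uv[0]-c['cx'])/f,(uv[1]-c['cy'])/f,1])
    M=np.linalg.inv(c['extrinsics']) if T is None else T
    return M[:3,3],M[:3,:3]@d
def onz(n,uv,z,T=None):
    o,d=ray(n,uv,T); return o+d*(z-o[2])/d[2]
def wristT(s):
    T=np.eye(4);T[:3,:3]=R.from_euler('xyz',s['ee_rot']).as_matrix();T[:3,3]=s['tool_pos']
    return T@np.array(viewer.calibration('wrist')['hand_eye'])
E
python3 - <<'E'
from h import *
s=robot.read_state(); print(s)
snap('scene','s1.png');snap('top','t1.png')
for n in('scene','top','wrist'): print(n,viewer.calibration(n))
E
```

```text
pics
{'clock': 0.0, 'joints': array([-1.24457938,  0.33286744, -0.06466836,  1.46095223,  0.0215851 ,
        1.34989329, -0.08851525]), 'qd': array([ 1.25199154e-03, -2.96416243e-03,  2.08872044e-05, -2.05242611e-03,
       -5.34360872e-04, -3.97728618e-04,  4.11241086e-04]), 'tau': array([-1.19335862e-03, -6.23240805e+01,  2.40275235e-02, -3.89913726e+01,
       -6.13514450e-02,  3.94493539e-02,  1.64404619e-04]), 'tool_pos': array([0.21351117, 0.5870169 , 0.24375139]), 'ee_rot': array([-3.14016836e+00,  6.23783562e-05,  2.79274853e+00]), 'ft_force': array([ 0.47987941, -0.79584991, -0.27706336]), 'wrist_torque': array([-0.01044736,  0.00325462, -0.0055941 ]), 'width': 0.08696788646714756}
scene {'vfov': 56.921614550181005, 'cx': 322.96411954076103, 'cy': 241.59137102338113, 'extrinsics': array([[ 0.09200682,  0.99569247, -0.01145642, -0.04572812],
       [ 0.65797585, -0.06942771, -0.7498317 , -0.24103529],
       [-0.74739717,  0.06145159, -0.66152942,  1.44680265],
       [ 0.        ,  0.        ,  0.        ,  1.        ]])}
top {'vfov': 44.50302728575225, 'cx': 319.68634148656486, 'cy': 236.26158871003153, 'extrinsics': array([[-0.02160487, -0.99970988,  0.01064798,  0.01253001],
       [-0.99564528,  0.02054853, -0.09092983,  0.48294861],
       [ 0.09068465, -0.01256614, -0.99580037,  1.32709472],
       [ 0.        ,  0.        ,  0.        ,  1.        ]])}
wrist {'vfov': 65.9435485152991, 'cx': 318.3882820368847, 'cy': 236.7312921126326, 'hand_eye': array([[ 5.81642289e-04, -9.69827551e-01, -2.43791269e-01,
         6.72499898e-02],
       [ 9.99999831e-01,  5.69929753e-04,  1.18579364e-04,
        -7.73124165e-04],
       [ 2.39423630e-05, -2.43791296e-01,  9.69827718e-01,
        -1.39426707e-01],
       [ 0.00000000e+00,  0.00000000e+00,  0.00000000e+00,
         1.00000000e+00]])}
```

View pics/s1.png

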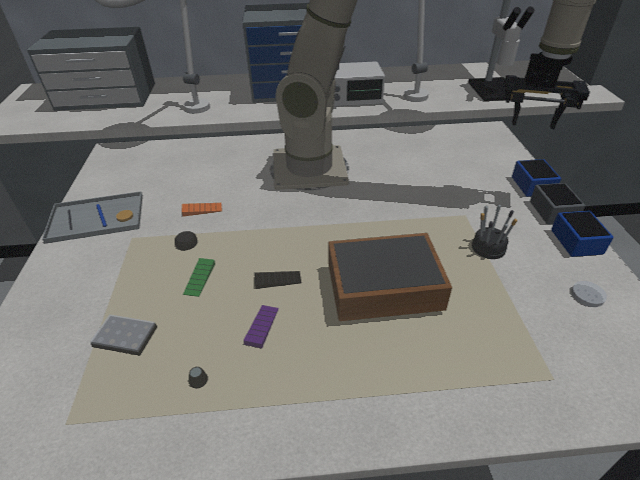

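View pics/t1.png

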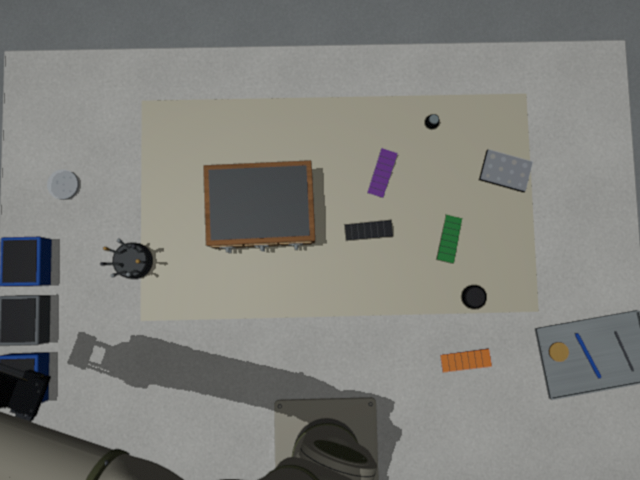

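Candidates with the shim's shape (top view): black (369,230), green (449,239), purple (382,173) and orange (466,360). I choose the black one. The cabinet is at about (260,203), with its knobs towards the robot, so the short foot is near the (314,242) corner. Next I measure both.

```bash
python3 - <<'E'
from h import *
im=cv2.imread('pics/t1.png'); 
hsv=cv2.cvtColor(im,cv2.COLOR_BGR2HSV)
# shim
m=(hsv[:,:,2]<75).astype(np.uint8); roi=np.zeros_like(m); roi[205:255,335:405]=1
cs,_=cv2.findContours(m*roi,0,2); c=max(cs,key=cv2.contourArea)
b=cv2.boxPoints(cv2.minAreaRect(c)); P=np.array([onz('top',p,.008) for p in b]); print('shim',b.round(1).tolist(),P.round(4).tolist(),P.mean(0))
print('len',np.linalg.norm(P-np.roll(P,1,0),axis=1))
# cabinet wooden top frame: brownish
m=((hsv[:,:,0]<16)&(hsv[:,:,1]>90)).astype(np.uint8); roi[:]=0; roi[145:262,190:330]=1
cs,_=cv2.findContours(m*roi,0,2); c=max(cs,key=cv2.contourArea)
b=cv2.boxPoints(cv2.minAreaRect(c)); P=np.array([onz('top',p,.09) for p in b]); print('cab',b.round(1).tolist(),P.round(4).tolist(),P.mean(0))
print('len',np.linalg.norm(P-np.roll(P,1,0),axis=1))
a=cv2.resize(im[145:265,190:410],None,fx=3.5,fy=3.5,interpolation=cv2.INTER_CUBIC)
cv2.imwrite('pics/c1.png',a)
s=cv2.imread('pics/s1.png')[220:330,230:460]
cv2.imwrite('pics/c1.png',np.vstack([cv2.resize(a,(770,300*770//550)) if 0 else cv2.resize(a,(520,284)),cv2.resize(s,(520,249),interpolation=cv2.INTER_CUBIC)]))
E
```

```text
shim [[344.3999938964844, 223.60000610351562], [391.3999938964844, 219.60000610351562], [392.70001220703125, 235.89999389648438], [345.70001220703125, 239.89999389648438]] [[0.5129, -0.056, 0.008], [0.5199, -0.1659, 0.008], [0.4816, -0.1678, 0.008], [0.4747, -0.0582, 0.008]] [ 0.4972842  -0.11198538  0.008     ]
len [0.03822818 0.1101402  0.03828696 0.1098627 ]
cab [[203.3000030517578, 163.89999389648438], [312.0, 160.39999389648438], [314.6000061035156, 242.89999389648438], [206.0, 246.39999389648438]] [[0.6423, 0.2561, 0.09], [0.6455, 0.0166, 0.09], [0.4626, 0.0145, 0.09], [0.4599, 0.251, 0.09]] [0.55258521 0.13453244 0.09      ]
len [0.18245561 0.23954179 0.18289722 0.23648785]
```

View pics/c1.png

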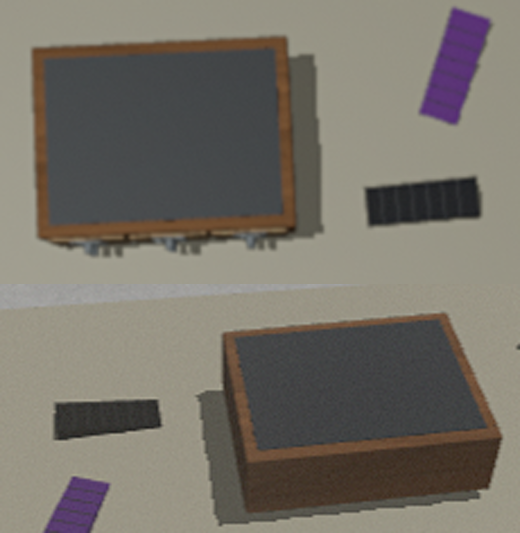

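Black shim confirmed: it tapers and its thin end faces the cabinet. Its centre is (0.497,-0.112), pointing along (-0.064,0.998), and it measures 110x38 mm. The cabinet yaw is about 0.012, and the short foot is near (0.488,0.036), almost on the shim's centre line. I now move over in stages.

Emit:
move_arm([
  [-40, -37, 0, 0, 0, 7, 8],
  [-80, -74, 0, 0, 0, 15, 8],
  [-120, -111, 0, 0, 0, 22, 8],
  [-160, -148, 0, 0, 0, 30, 8],
  [-200, -185, 0, 0, 0, 37, 8],
  [-240, -222, 0, 0, 0, 44, 8],
  [-280, -259, 0, 0, 0, 52, 8],
  [-320, -296, 0, 0, 0, 59, 8],
  [-362, -333, 0, 0, 0, 66, 8],
  [-362, -333, 0, 0, 0, 66, 8],
])

```text
clock: 1.35
tool_pos: [0.4414, 0.1466, 0.2445]
ee_rot: [3.141, 0.001, 1.632]
ft_force: [0.0, 1.6, -0.3]
width: 0.0087
```

Emit:
move_arm([
  [-45, 5, 0, 0, 0, 0, 8],
  [-90, 10, 0, 0, 0, 0, 8],
  [-135, 15, 0, 0, 0, 0, 8],
  [-180, 20, 0, 0, 0, 0, 8],
  [-225, 25, 20, 0, 0, 0, 8],
  [-270, 30, 40, 0, 0, 0, 8],
  [-315, 35, 70, 0, 0, 0, 8],
  [-355, 40, 100, 0, 0, 0, 8],
  [-355, 40, 100, 0, 0, 0, 8],
  [-355, 40, 100, 0, 0, 0, 8],
])

```text
clock: 2.6
tool_pos: [0.505, -0.1995, 0.1444]
ee_rot: [-3.141, -0.001, 1.642]
ft_force: [0.7, -0.1, 0.5]
width: 0.0081
```

```bash
python3 - <<'E'
from h import *
s=robot.read_state(); T=wristT(s); im=snap('wrist','w1.png'); print(s['tool_pos'],s['ee_rot'],s['ft_force'])
m=(im.max(2)<75).astype(np.uint8)
cs,_=cv2.findContours(m,0,2)
for c in cs:
    if cv2.contourArea(c)<1500: continue
    r=cv2.minAreaRect(c);b=cv2.boxPoints(r); print(b.round().tolist()); print(np.array([onz('wrist',p,.008,T) for p in b]).round(4)[:,:2].tolist())
E
```

```text
[ 0.50496688 -0.19950464  0.1443846 ] [-3.14099943e+00 -5.44526415e-04  1.64213117e+00] [ 0.74657794 -0.12348966  0.49605228]
[[-0.0, 262.0], [639.0, 262.0], [639.0, 479.0], [0.0, 479.0]]
[[0.2568, -0.2412], [0.7553, -0.2052], [0.8143, -0.4106], [0.228, -0.4535]]
```

View pics/w1.png

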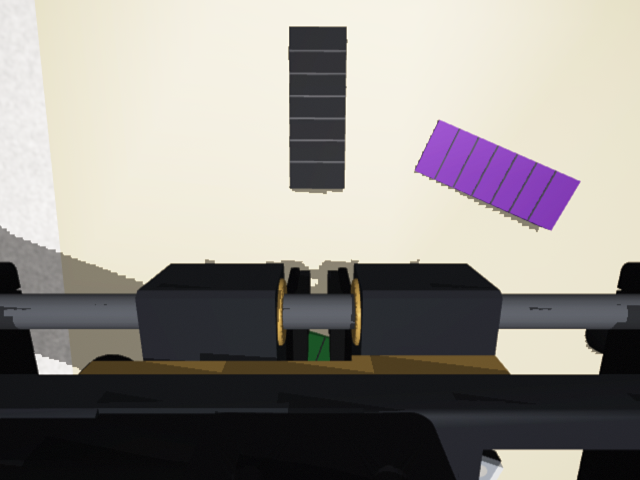

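The wrist view shows the black shim upright in the image: tip edge (289..347, 27), back edge (290..345, 188). The purple wedge is to the right at (497,175), clear of the path.

```bash
python3 - <<'E'
from h import *
s=robot.read_state(); T=wristT(s)
for p,z in(((290,188),.016),((345,188),.016),((289,27),.0025),((347,27),.0025)): print(onz('wrist',p,z,T).round(4))
E
```

```text
[ 0.4811 -0.1659  0.016 ]
[ 0.5208 -0.163   0.016 ]
[ 0.4736 -0.0572  0.0025]
[ 0.5133 -0.0543  0.0025]
```

Emit:
move_arm([
  [0, -1, 20, 0, 0, 0, 8],
  [0, -1.5, 45, 0, 0, 0, 8],
  [0, -1.5, 70, 0, 0, 0, 8],
  [0, -1.5, 90, 0, 0, 0, 8],
  [0, -1.5, 105, 0, 0, 0, 8],
  [0, -1.5, 112, 0, 0, 0, 8],
  [0, -1.5, 116, 0, 0, 0, 8],
  [0, -1.5, 117, 0, 0, 0, 8],
  [0, -1.5, 117, 0, 0, 0, 8],
  [0, -1.5, 117, 0, 0, 0, 8],
])

```text
clock: 3.9
tool_pos: [0.5035, -0.2008, 0.0278]
ee_rot: [3.141, 0.0, 1.641]
ft_force: [0.4, -0.0, -0.1]
width: 0.0082
```

Emit:
move_arm([
  [8, 0, 0, 0, 0, 0, 8],
  [18, 0, 0, 0, 0, 0, 8],
  [30, 0, 0, 0, 0, 0, 8],
  [43, 0, 0, 0, 0, 0, 8],
  [56, 0, 0, 0, 0, 0, 8],
  [69, 0, 0, 0, 0, 0, 8],
  [82, 0, 0, 0, 0, 0, 8],
  [93, 0, 0, 0, 0, 0, 8],
  [101, 0, 0, 0, 0, 0, 8],
  [105, 0, 0, 0, 0, 0, 8],
])

```text
clock: 5.15
tool_pos: [0.4959, -0.0954, 0.0275]
ee_rot: [3.141, -0.0, 1.641]
ft_force: [-0.5, -0.5, -1.1]
width: 0.0083
```

```bash
python3 - <<'E'
from h import *
s=robot.read_state(); T=wristT(s); im=snap('wrist');t=snap('top'); print(s['tool_pos'],s['ft_force'])
cv2.imwrite('pics/w2.png',np.hstack([cv2.resize(im,(400,300)),cv2.resize(t[140:290,190:390],(400,300),interpolation=cv2.INTER_CUBIC)]))
E
```

```text
[ 0.49593524 -0.09544653  0.02754916] [-0.47192187 -0.54886212 -1.12987435]
```

View pics/w2.png

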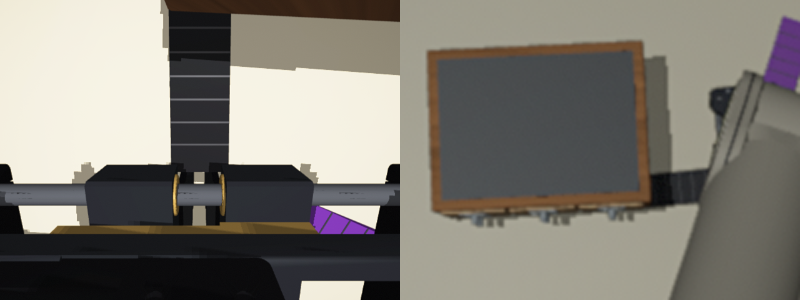

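Emit:
move_arm([
  [1, 0, 0, 0, 0, 0, 8],
  [2, 0, 0, 0, 0, 0, 8],
  [3, 0, 0, 0, 0, 0, 8],
  [4, 0, 0, 0, 0, 0, 8],
  [5, 0, 0, 0, 0, 0, 8],
  [6, 0, 0, 0, 0, 0, 8],
  [7, 0, 0, 0, 0, 0, 8],
  [8, 0, 0, 0, 0, 0, 8],
  [8, 0, 0, 0, 0, 0, 8],
  [8, 0, 0, 0, 0, 0, 8],
])

```text
clock: 6.5
tool_pos: [0.4953, -0.0879, 0.0275]
ee_rot: [-3.141, -0.0, 1.641]
ft_force: [-0.0, -0.5, -1.1]
width: 0.0076
```

Emit:
move_arm([
  [1, 0, 0, 0, 0, 0, 8],
  [2, 0, 0, 0, 0, 0, 8],
  [3, 0, 0, 0, 0, 0, 8],
  [4, 0, 0, 0, 0, 0, 8],
  [5, 0, 0, 0, 0, 0, 8],
  [6, 0, 0, 0, 0, 0, 8],
  [7, 0, 0, 0, 0, 0, 8],
  [8, 0, 0, 0, 0, 0, 8],
  [8, 0, 0, 0, 0, 0, 8],
  [8, 0, 0, 0, 0, 0, 8],
])

```text
clock: 7.75
tool_pos: [0.4948, -0.08, 0.0275]
ee_rot: [3.141, -0.0, 1.641]
ft_force: [0.0, 0.1, -0.3]
width: 0.008
```

Emit:
move_arm([
  [1, 0, 0, 0, 0, 0, 8],
  [2, 0, 0, 0, 0, 0, 8],
  [3, 0, 0, 0, 0, 0, 8],
  [4, 0, 0, 0, 0, 0, 8],
  [5, 0, 0, 0, 0, 0, 8],
  [6, 0, 0, 0, 0, 0, 8],
  [6, 0, 0, 0, 0, 0, 8],
  [6, 0, 0, 0, 0, 0, 8],
  [6, 0, 0, 0, 0, 0, 8],
  [6, 0, 0, 0, 0, 0, 8],
])

```text
clock: 9.0
tool_pos: [0.4943, -0.074, 0.0275]
ee_rot: [-3.142, -0.0, 1.641]
ft_force: [-0.3, 0.3, -0.5]
width: 0.0081
```

Emit:
move_arm([
  [1, 0, 0, 0, 0, 0, 8],
  [2, 0, 0, 0, 0, 0, 8],
  [3, 0, 0, 0, 0, 0, 8],
  [4, 0, 0, 0, 0, 0, 8],
  [5, 0, 0, 0, 0, 0, 8],
  [6, 0, 0, 0, 0, 0, 8],
  [6, 0, 0, 0, 0, 0, 8],
  [6, 0, 0, 0, 0, 0, 8],
  [6, 0, 0, 0, 0, 0, 8],
  [6, 0, 0, 0, 0, 0, 8],
])

```text
clock: 10.25
tool_pos: [0.494, -0.068, 0.0275]
ee_rot: [3.142, -0.0, 1.641]
ft_force: [-0.0, 0.1, 0.3]
width: 0.0078
```

Emit:
move_arm([
  [1, 0, 0, 0, 0, 0, 8],
  [2, 0, 0, 0, 0, 0, 8],
  [3, 0, 0, 0, 0, 0, 8],
  [4, 0, 0, 0, 0, 0, 8],
  [5, 0, 0, 0, 0, 0, 8],
  [6, 0, 0, 0, 0, 0, 8],
  [6, 0, 0, 0, 0, 0, 8],
  [6, 0, 0, 0, 0, 0, 8],
  [6, 0, 0, 0, 0, 0, 8],
  [6, 0, 0, 0, 0, 0, 8],
])

```text
clock: 11.5
tool_pos: [0.4935, -0.062, 0.0275]
ee_rot: [-3.142, -0.0, 1.641]
ft_force: [-0.3, -0.1, -0.3]
width: 0.0077
```

Emit:
move_arm([
  [1, 0, 0, 0, 0, 0, 8],
  [2, 0, 0, 0, 0, 0, 8],
  [3, 0, 0, 0, 0, 0, 8],
  [4, 0, 0, 0, 0, 0, 8],
  [5, 0, 0, 0, 0, 0, 8],
  [5, 0, 0, 0, 0, 0, 8],
  [5, 0, 0, 0, 0, 0, 8],
  [5, 0, 0, 0, 0, 0, 8],
  [5, 0, 0, 0, 0, 0, 8],
  [5, 0, 0, 0, 0, 0, 8],
])

```text
clock: 12.75
tool_pos: [0.4932, -0.0571, 0.0275]
ee_rot: [3.142, -0.0, 1.641]
ft_force: [-0.1, -0.2, -1.5]
width: 0.0082
```

```bash
python3 - <<'E'
from h import *
s=robot.read_state(); T=wristT(s); im=snap('wrist');t=snap('top'); print(s['tool_pos'],s['ft_force'],s['wrist_torque'])
cv2.imwrite('pics/w3.png',np.hstack([cv2.resize(im,(400,300)),cv2.resize(t[140:290,190:390],(400,300),interpolation=cv2.INTER_CUBIC)]))
hsv=cv2.cvtColor(t,cv2.COLOR_BGR2HSV)
m=((hsv[:,:,0]<16)&(hsv[:,:,1]>90)).astype(np.uint8); roi=np.zeros_like(m); roi[145:262,190:330]=1
cs,_=cv2.findContours(m*roi,0,2); c=max(cs,key=cv2.contourArea)
print(cv2.boxPoints(cv2.minAreaRect(c)).round(1).tolist())
E
```

```text
[ 0.49316101 -0.05705307  0.02752498] [-0.12387803 -0.19777371 -1.47036615] [-0.0923219   0.04514321 -0.01260573]
[[202.39999389648438, 165.1999969482422], [312.6000061035156, 160.1999969482422], [316.29998779296875, 242.3000030517578], [206.10000610351562, 247.3000030517578]]
```

View pics/w3.png

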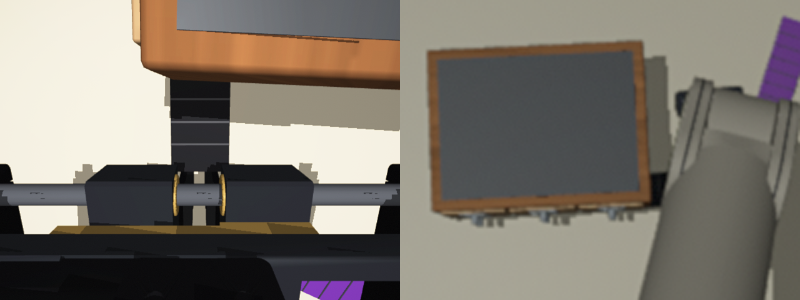

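The cabinet hasn't moved: its corners are within about 1 px. The shim is straight and about 39 mm under the foot, with no load yet. I continue in smaller steps.

Emit:
move_arm([
  [1, 0, 0, 0, 0, 0, 8],
  [1.5, 0, 0, 0, 0, 0, 8],
  [2, 0, 0, 0, 0, 0, 8],
  [2.5, 0, 0, 0, 0, 0, 8],
  [3, 0, 0, 0, 0, 0, 8],
  [3, 0, 0, 0, 0, 0, 8],
  [3, 0, 0, 0, 0, 0, 8],
  [3, 0, 0, 0, 0, 0, 8],
  [3, 0, 0, 0, 0, 0, 8],
  [3, 0, 0, 0, 0, 0, 8],
])

```text
clock: 14.1
tool_pos: [0.4929, -0.054, 0.0275]
ee_rot: [-3.142, -0.0, 1.641]
ft_force: [-0.3, -0.8, 0.1]
width: 0.0084
```

```bash
python3 -c "
from h import *
s=robot.read_state();print(s['tool_pos'],s['ft_force'],s['wrist_torque'])"
```

```text
[ 0.49294211 -0.05404941  0.02750601] [-0.31555998 -0.81551418  0.09850103] [-0.04122259  0.10219485  0.0111495 ]
```

Emit:
move_arm([
  [1, 0, 0, 0, 0, 0, 8],
  [1.5, 0, 0, 0, 0, 0, 8],
  [2, 0, 0, 0, 0, 0, 8],
  [2.5, 0, 0, 0, 0, 0, 8],
  [3, 0, 0, 0, 0, 0, 8],
  [3, 0, 0, 0, 0, 0, 8],
  [3, 0, 0, 0, 0, 0, 8],
  [3, 0, 0, 0, 0, 0, 8],
  [3, 0, 0, 0, 0, 0, 8],
  [3, 0, 0, 0, 0, 0, 8],
])

```text
clock: 15.35
tool_pos: [0.4927, -0.0511, 0.0275]
ee_rot: [-3.142, -0.0, 1.641]
ft_force: [0.5, -0.2, 0.8]
width: 0.0074
```

Emit:
move_arm([
  [1, 0, 0, 0, 0, 0, 8],
  [1.5, 0, 0, 0, 0, 0, 8],
  [2, 0, 0, 0, 0, 0, 8],
  [2.5, 0, 0, 0, 0, 0, 8],
  [3, 0, 0, 0, 0, 0, 8],
  [3, 0, 0, 0, 0, 0, 8],
  [3, 0, 0, 0, 0, 0, 8],
  [3, 0, 0, 0, 0, 0, 8],
  [3, 0, 0, 0, 0, 0, 8],
  [3, 0, 0, 0, 0, 0, 8],
])

```text
clock: 16.6
tool_pos: [0.4925, -0.0494, 0.0275]
ee_rot: [3.141, 0.001, 1.64]
ft_force: [1.1, -8.3, -0.0]
width: 0.0079
```

The shim has met the foot at 8.3 N, just under the 9 N shove limit, so I stop pushing and back off.

Emit:
move_arm([
  [-3, 0, 0, 0, 0, 0, 8],
  [-8, 0, 0, 0, 0, 0, 8],
  [-16, 0, 0, 0, 0, 0, 8],
  [-26, 0, 0, 0, 0, 0, 8],
  [-36, 0, 0, 0, 0, 0, 8],
  [-42, 0, -15, 0, 0, 0, 8],
  [-45, 0, -45, 0, 0, 0, 8],
  [-45, 0, -85, 0, 0, 0, 8],
  [-45, 0, -120, 0, 0, 0, 8],
  [-45, 0, -120, 0, 0, 0, 8],
])

```text
clock: 17.85
tool_pos: [0.4973, -0.0935, 0.1508]
ee_rot: [3.136, -0.001, 1.64]
ft_force: [0.3, -0.5, 0.0]
width: 0.0079
```

```bash
python3 - <<'E'
from h import *
s=robot.read_state(); T=wristT(s); im=snap('wrist');t=snap('top'); print(s['tool_pos'],s['ee_rot'],s['ft_force'])
cv2.imwrite('pics/w4.png',np.hstack([cv2.resize(im,(400,300)),cv2.resize(t[140:290,190:390],(400,300),interpolation=cv2.INTER_CUBIC)]))
hsv=cv2.cvtColor(t,cv2.COLOR_BGR2HSV)
m=((hsv[:,:,0]<16)&(hsv[:,:,1]>90)).astype(np.uint8); roi=np.zeros_like(m); roi[145:262,190:330]=1
cs,_=cv2.findContours(m*roi,0,2); c=max(cs,key=cv2.contourArea)
print(cv2.boxPoints(cv2.minAreaRect(c)).round(1).tolist())
E
```

```text
[ 0.49734446 -0.09347439  0.15077991] [ 3.13612589e+00 -7.33326551e-04  1.64040344e+00] [ 0.29297149 -0.47525576  0.01804403]
[[202.6999969482422, 164.8000030517578], [312.20001220703125, 160.1999969482422], [315.6000061035156, 241.89999389648438], [206.10000610351562, 246.60000610351562]]
```

View pics/w4.png

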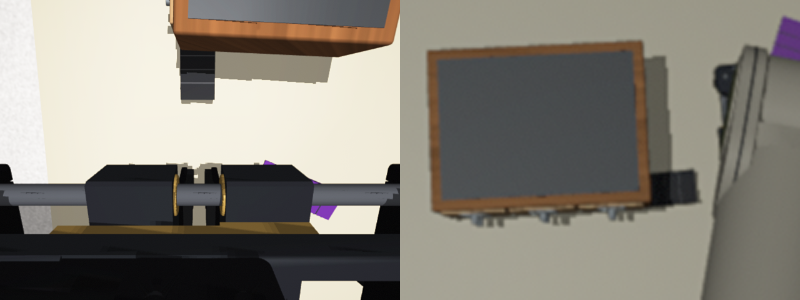

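The shim is in place and straight, and the cabinet hasn't moved. Now I go over the corner and stop 6 mm above the top.

Emit:
move_arm([
  [15, 0, 0, 0, 0, 0, 0],
  [40, 0, 0, 0, 0, 0, 0],
  [70, 0, 0, 0, 0, 0, 0],
  [100, 0, 0, 0, 0, 0, 0],
  [120, 0, 0, 0, 0, 0, 0],
  [130, 0, 8, 0, 0, 0, 0],
  [130, 0, 18, 0, 0, 0, 0],
  [130, 0, 26, 0, 0, 0, 0],
  [130, 0, 31, 0, 0, 0, 0],
  [130, 0, 31, 0, 0, 0, 0],
])

```text
clock: 19.2
tool_pos: [0.4864, 0.0361, 0.1161]
ee_rot: [-3.141, 0.0, 1.64]
ft_force: [-0.1, -0.5, 0.2]
width: 0.0003
```

Emit:
move_arm([
  [0, 0, 1, 0, 0, 0, 0],
  [0, 0, 2, 0, 0, 0, 0],
  [0, 0, 3, 0, 0, 0, 0],
  [0, 0, 3.5, 0, 0, 0, 0],
  [0, 0, 4, 0, 0, 0, 0],
  [0, 0, 4.5, 0, 0, 0, 0],
  [0, 0, 5, 0, 0, 0, 0],
  [0, 0, 5, 0, 0, 0, 0],
  [0, 0, 5, 0, 0, 0, 0],
  [0, 0, 5, 0, 0, 0, 0],
])

```text
clock: 20.45
tool_pos: [0.4866, 0.0367, 0.1124]
ee_rot: [-3.141, -0.001, 1.641]
ft_force: [-5.9, -1.5, 14.0]
width: 0.0005
```

14 N down with the tip at 90.4 mm, so the corner did not sink. I hold briefly, then lift off and withdraw.

Emit:
move_arm([
  [0, 0, 0, 0, 0, 0, 0],
  [0, 0, 0, 0, 0, 0, 0],
  [0, 0, 0, 0, 0, 0, 0],
  [0, 0, -2, 0, 0, 0, 0],
  [0, 0, -5, 0, 0, 0, 0],
  [0, 0, -20, 0, 0, 0, 0],
  [0, 0, -50, 0, 0, 0, 0],
  [-30, 0, -90, 0, 0, 0, 0],
  [-70, 0, -120, 0, 0, 0, 0],
  [-110, 0, -140, 0, 0, 0, 0],
])

```text
clock: 21.7
tool_pos: [0.4947, -0.0743, 0.2541]
ee_rot: [3.139, -0.001, 1.641]
ft_force: [0.9, 0.9, 0.1]
width: 0.0006
```

Emit:
move_arm([
  [-40, 0, 0, 0, 0, 0, 0],
  [-80, 0, 0, 0, 0, 0, 0],
  [-120, 0, 0, 0, 0, 0, 0],
  [-160, 0, 0, 0, 0, 0, 0],
  [-160, 0, 0, 0, 0, 0, 0],
  [-160, 0, 0, 0, 0, 0, 0],
  [-160, 0, 0, 0, 0, 0, 0],
  [-160, 0, 0, 0, 0, 0, 0],
  [-160, 0, 0, 0, 0, 0, 0],
  [-160, 0, 0, 0, 0, 0, 0],
])

```text
clock: 22.95
tool_pos: [0.5056, -0.2324, 0.2515]
ee_rot: [3.141, -0.0, 1.641]
ft_force: [0.1, 0.5, -0.2]
width: 0.0004
```

```bash
python3 - <<'E'
from h import *
s=robot.read_state(); sc=snap('scene');t=snap('top'); print(s['clock'],s['tool_pos'],s['ft_force'])
cv2.imwrite('pics/w5.png',np.hstack([cv2.resize(sc[180:400,80:520],(400,200)),cv2.resize(t[140:240+50,190:490],(400,200),interpolation=cv2.INTER_CUBIC)]))
hsv=cv2.cvtColor(t,cv2.COLOR_BGR2HSV)
m=((hsv[:,:,0]<16)&(hsv[:,:,1]>90)).astype(np.uint8); roi=np.zeros_like(m); roi[145:262,190:330]=1
cs,_=cv2.findContours(m*roi,0,2); c=max(cs,key=cv2.contourArea)
b=cv2.boxPoints(cv2.minAreaRect(c));print(b.round(1).tolist(),np.mean([onz('top',p,.09) for p in b],0))
E
```

```text
22.95 [ 0.50556447 -0.23240148  0.25154168] [ 0.13589943  0.5293309  -0.23157613]
[[203.3000030517578, 163.89999389648438], [312.79998779296875, 160.3000030517578], [315.5, 242.0], [205.89999389648438, 245.5]] [0.55361914 0.1336325  0.09      ]
```

View pics/w5.png

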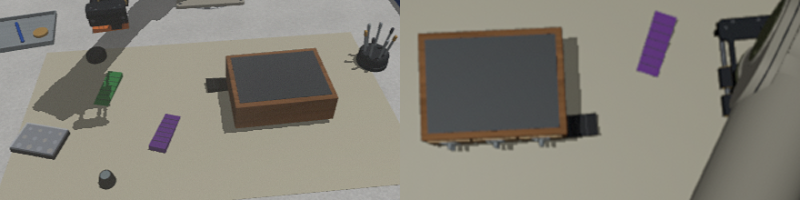

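The shim is under the foot and the cabinet is within 1.5 mm of where it started. The bystanders are untouched and the hand is clear.

```bash
python3 -c "
from cell import robot
print(robot.hand_in())"
```

```text
the job is handed in; nothing more can be done
None
```

The shim is in under the front right foot, and the job was handed in at about 23 s of the 58 s allowed; no verdict is reported.

- **Shim:** I pushed the black shim thin end first with nearly closed fingertips. It slid freely until it met the foot. The force then rose to 8.3 N, which is above the 4–6 N snug range but below the 9 N that shoves the cabinet, so I stopped there and backed off.
- **Press test:** I pressed about 14 N on the top over that corner. The fingertips stayed at about 90.4 mm, so the corner did not sink measurably. There was also about 6 N of sideways force during the press.
- **Last pictures:** The cabinet was within about 1.5 mm of where it started, which is within measuring error. The shim lay straight under the foot, the bystanders looked unmoved, and the hand was clear.
- **Not measured:** I could not measure the weight on the shim or the cabinet's tilt directly. Both are inferred from the push force and the press test.

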